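# Light-cure the crown on the dental model

## Robot

A 6-joint arm with a two-finger parallel gripper is mounted at the origin on the work surface. World frame = base frame: x ahead of the robot, y to its left, z up, the work surface at z = 0. Lengths are in m, angles in rad, forces in N, time in s.
With the tool pointing down it reaches from about 0.225 to 0.875 m from the base axis. Payload 3.4 kg.
Tool frame: the origin (TCP) lies where the fingers leave the gripper's body, on its centre line; the fingertips stand 73 mm ahead of it and the grasp point (between the pads) lies 54 mm ahead of it (manip.pinch_z is the distance from the TCP to the grasp point, in m); z points along the fingers, y is the line along which they close (so a half turn about z gives the same grasp; the last joint's range is limited). The gripper opens to 85 mm and grips with 20 to 120 N. Pads are 22 mm wide; open, the fingers measure 114 mm over their backs; the gripper's body (76 mm by 85 mm) begins 54 mm behind the grasp point. The pads swing forward as they close: fully open they stand 13 mm farther back than shut.
Start: joints at [-1.321, 0.276, 1.505, -0, 1.361, -0.121], TCP at [0.208, -0.536, 0.304] pointing down, gripper open.
Joint ranges: [-2.89, 2.89], [-0.75, 2.08], [0.22, 2.7], [-1.18, 4.32], [0.11, 2.71], [-2.7, 2.7]. Speed limits (rad/s): [2.57, 2.57, 3.14, 3.14, 3.14, 3.14].

## Interface

Orientations are given as a unit quaternion [w, x, y, z].
In Python, from rig import readout, imaging, manip gives the robot as it stands. The module is installed in compiled form; this text tells all that it offers.
- The arm moves only by the tool servo_tool, never from a script. Its argument "moves" is a list of rows, each an object with "dp": the shift along the tool's x, y, z in units of 0.2 m (1.0 is 0.2 m), a list of three; "delta_rot": the turn, a rotation vector about the tool's x, y, z in units of 0.1 rad (1.0 is 0.1 rad), a list of three; "fingers": the opening, from 0 (shut) to 1 (fully open). In form: [{"dp": [dx, dy, dz], "delta_rot": [wx, wy, wz], "fingers": fingers}, ...]. A call has 1 to 5 rows; each row shifts and turns the commanded pose from where the row before left it, along the tool's axes as they then stand; what a row does not reach is not made up. A row lasts 1/10 s, in which the tool goes at most 50 mm and 8.59 degrees, less where a joint would pass 70% of its speed; a pose out of reach is approached as far as the arm can. A call with a number of a shift or a turn outside -1 to 1 is refused whole. A call with a gripper value outside its range is refused whole. The fingers move at their own pace and stop on an object; "force" is the grip in N (left out, the last holds). Time passes only in rows, so rows that do not move let the fingers close. It gives the time, the measured TCP pose, the force, the opening and the grip force at its end, in the units of the state.
- readout.get_state(): the state, without advancing time (a new reading comes with each control period).
- imaging.get_image(name): name is "side" or "top" or "wrist"; returns (picture, depth): 480x640x3 uint8, red, green, blue; 480x640 float32, m along the optical axis (not along the pixel's ray), 0 where there is no reading.
- imaging.calibration(name): a dict with "intrinsics" (3x3 intrinsics, pixels), "R" (3x3) and "t" (3): a world point X has camera coordinates R X + t; the wrist camera has in their place "hand_eye" (4x4, takes a point from camera to tool coordinates, whose origin is the TCP and whose axes are the flange's). Camera axes: x right, y down, z forward; pixel columns grow to the right and rows downward; lengths in m; the calibration is good to about 2 mm. The wrist camera is an equidistant fisheye: a pixel r from the principal point sees the ray r / f radians off the axis. A picture is of the moment at which its call begins: read the wrist's pose just before it. calibration takes no time and is no camera call.
- manip.sign_off(): hands the job in; it is judged then, once.
The state is a dict: "clock": time; "qpos": joint angles; "qd": joint speeds; "effort": joint torques, N m; "position": TCP position; "ee_rot": TCP orientation; "contact_force": force on the tool from outside, world axes, zero at the start; "moment": the same for the moment, N m; "width": finger opening in m; "gripper_force": force on a finger pad.
Only numpy, scipy, OpenCV 4.12 (cv2) and the standard library are available. Lean on these libraries where they do the work, as an engineer would, in place of code of your own. Each camera call takes 0.05 s, during which the arm holds its last target. There are 200 camera calls.

## Task

Swing the amber shield away from over the yellow model, about a quarter turn to either side, and leave it there. Then take the curing pen from its charger and hold its nose over the centre of the white crown, square to the crown's top face and about 15 mm off it, steady for a good two seconds, without the pen touching the model or the model being shifted. Stand the pen back in the charger cup, nose down and fully home before letting go, and leave the other things on the bench where they are.

Things in the scene. Friction and masses are not known exactly. Their poses are not given: they have to be found in the camera images.
- stand: Model stand, fixed to the bench: aluminium plate 160 x 120 x 12 mm with a tilting table between two cheeks, and behind it a thin upright post carrying the amber shield. Origin on the bench, straight below the table's tilt axis; -x is the front of the cast, z up. The plate runs from x = -60 to +100 mm and y = -60 to +60 mm in this frame; the post is at x = +85 mm, y = 0.
- model: Tilting table (80 x 84 x 8 mm) with the yellow dental cast on it: block 56 x 62 x 18 mm with a horseshoe of teeth, one of them a white crown. Origin on the tilt axis, in the middle of the table's thickness, 40 mm above the bench; z square to the table, tilted 0.1 to 0.5 rad from vertical towards the stand's -x (stiff). The crown's top centre is at x = -8.6, y = +17.6, z = +32 mm.
- crown (a point): Centre of the top face of the white crown, the one white tooth (12 x 12 mm, 3 mm higher than the yellow teeth beside it) on the yellow cast; z is the outward normal of that face, along which the pen is aimed; x and y as the table's.
- shield (a joint): Swing of the amber shield about its upright post, rad: 0 covers the model (plate pointing to the stand's -x), positive is counter-clockwise seen from above; stops at -1.75 and +1.75, starts within 0.25 of 0; stays where it is left, moves at under 1 N at the knob.
- shield_knob (a point): Middle of the upright black push knob (16 mm diameter, 28 mm tall) near the free end of the amber shield, 135 mm from the post's axis, 136 mm above the bench. The shield is a clear amber plate 115 x 80 mm, 4 mm thick, its underside 118 mm above the bench, reaching from 35 to 150 mm from the post's axis.
- shield_hinge (a point): Point on the upright axis of the shield's post, at the height of the shield's underside (118 mm above the bench).
- charger: Charger, fixed to the bench: grey round foot 84 mm diameter, 14 mm high, with a white upright cup on it, bore 27 mm diameter, flaring to 44 mm at its mouth; top of the mouth 76 mm above the bench. Origin at the centre of the underside, z up.
- dock (a point): Centre of the cup's inner floor, 18 mm above the bench, where the pen's nose rests.
- pen: Cordless curing pen, a round white rod 24 mm in diameter and 150 mm long with a blue band 68 to 80 mm from the nose; the nose end tapers over its last 24 mm to a 12 mm blue lens. About 110 g. Origin at the centre of the lens (nose end), z along the pen from nose to tail. It starts standing nose down in the charger, its tail 168 mm above the bench.
- cast: Bystander: spare yellow dental cast with no white crown, 56 x 62 x 25 mm, origin at its underside.
- dropper: Bystander: white bottle with orange cap, 38 mm diameter, 105 mm high, origin at its underside.
- jar: Bystander: amber jar with black lid, 56 mm diameter, 60 mm high, origin at its underside.
- spatula: Bystander: spatula with black handle, 160 mm long, lying on the bench.
- brush: Bystander: brush with wooden handle, 170 mm long, lying on the bench.
- dish: Bystander: white mixing bowl, 70 mm diameter, 28 mm high, origin at its underside.
There are look-alikes about, which are no part of the job. What is shaped like the charger but pink is not meant.

How it is judged:
On the way, in this order (a step that is already met when the one before it is completed fails the run):
1. the amber shield is swung at least 1.0 rad to either side ((value of joint shield above 1 rad or value of joint shield below -1 rad)), for 0.2 s.
2. shield aside, the lens held 1.8 s over the crown: within 6 mm of centre in x and y, 6 to 26 mm off the face, within 0.2 rad of its normal, below 20 mm/s and 0.2 rad/s ((value of joint shield above 1 rad or value of joint shield below -1 rad) and x of pen in the frame of crown between -0.006 and 0.006 m and y of pen in the frame of crown between -0.006 and 0.006 m and z of pen in the frame of crown between 0.006 and 0.026 m and angle between the z axis of pen and the z axis of crown, either way round below 0.2 rad and linear speed of pen below 0.02 m/s and angular speed of pen below 0.2 rad/s), for 1.8 s.
At the end, for the whole second after the job is handed in: The pen stands at rest in the charger cup, its lens within 8 mm of the centre of the cup's floor and leaning less than 0.14 rad; the shield is still at least 1.0 rad aside ((value of joint shield above 1 rad or value of joint shield below -1 rad) and distance between pen and dock below 0.008 m and angle between pen's own z axis and vertical below 0.14 rad and linear speed of pen below 0.02 m/s); the robot touches nothing.
It fails at once if the pen touches the cast, its crown or the tilting table (over 0.5 N) (contact force between pen and model above 0.5 N).
It fails at once if the cast is shifted: the crown moves more than 6 mm (distance of crown from where it was at the start of the episode above 0.006 m).
It fails at once if the pen is let go while its nose is more than 20 mm above the cup's floor (z of pen in the frame of dock above 0.02 m and contact force between pen and the fingers below 0.05 N).
It fails at once if a bystander is moved more than 25 mm (distance of any of cast, dropper, jar, spatula, brush, dish from where it was at the start of the episode above 0.025 m).
It also fails if it takes over 67 s, if anything falls off the work surface, if the arm or the gripper's body presses on something with over 40 N, if the wrist force passes 120 N, or if a joint passes its speed limit or range.

## Working session

There is one attempt and no reset: what is moved stays moved. The work goes in short steps, Python scripts to look and compute and a tool call to move; the robot and the scene stay as the last step left them, time stands still between calls to the robot, and variables do not carry over. Pictures are saved under pics/ and viewed, at most 10 in all, crops included, and the job is handed in when it is done.

Besides the shell and the picture viewer there is one more tool, called after ">>>" as name(argument=value, ...), one argument or row to a line, values as JSON. servo_tool: Moves the arm, as the interface text tells. Its arguments: {"type":"object","properties":{"moves":{"type":"array"},"force":{"type":"number"}},"required":["moves"]}

```bash
mkdir -p pics; cat > h.py <<'E'
import numpy as np, cv2
from rig import readout, imaging, manip
from scipy.spatial.transform import Rotation as Rn
def grab(n):
    im,d=imaging.get_image(n); c=imaging.calibration(n); return im,d,c
def cloud(d,c):
    K=np.array(c['intrinsics']);v,u=np.mgrid[:480,:640]
    P=np.stack([(u-K[0,2])/K[0,0]*d,(v-K[1,2])/K[1,1]*d,d],-1)
    W=(P-np.array(c['t']))@np.array(c['R']); W[d==0]=np.nan
    return W
def proj(X,c):
    K=np.array(c['intrinsics']);p=(np.array(c['R'])@np.array(X).T).T+c['t'];p=p@K.T;return p[...,:2]/p[...,2:]
def rot(s): q=s['ee_rot'];return Rn.from_quat([q[1],q[2],q[3],q[0]])
E
python3 - <<'E'
from h import *
for n in('top','side'):
    im,d,c=grab(n);np.savez(n,im=im,d=d);cv2.imwrite(f'pics/{n}0.png',im[...,::-1]);print(n,c)
s=readout.get_state();print(s)
E
```

```text
top {'intrinsics': array([[582.34280707,   0.        , 310.0933397 ],
       [  0.        , 582.34280707, 246.45749554],
       [  0.        ,   0.        ,   1.        ]]), 'R': array([[-8.37863723e-03, -9.99964896e-01,  7.04589591e-05],
       [-9.93455322e-01,  8.31606711e-03, -1.13918242e-01],
       [ 1.13913657e-01, -1.02447745e-03, -9.93490125e-01]]), 't': array([-2.41541618e-04,  5.57353524e-01,  1.37406597e+00])}
side {'intrinsics': array([[494.43293341,   0.        , 326.85543023],
       [  0.        , 494.43293341, 238.89615847],
       [  0.        ,   0.        ,   1.        ]]), 'R': array([[-0.79725011, -0.60334364, -0.019202  ],
       [-0.3926828 ,  0.54252007, -0.74261174],
       [ 0.45846754, -0.584507  , -0.66944685]]), 't': array([0.44679197, 0.29769811, 0.91611333])}
{'clock': 0.1, 'qpos': array([-1.32096004e+00,  2.76527821e-01,  1.50598827e+00,  1.37539738e-05,
        1.36072562e+00, -1.21004334e-01]), 'qd': array([-0.001287  , -0.00209401, -0.00287208,  0.001206  , -0.00060327,
        0.0009188 ]), 'effort': array([ 1.72876600e-03, -4.17700768e+01, -2.46406049e+01,  6.06640711e-06,
        5.80024862e-03, -2.31565231e-06]), 'position': array([ 0.2082883 , -0.5355718 ,  0.30313565]), 'ee_rot': array([-8.23247632e-04,  9.82858780e-01,  1.84358178e-01, -4.63651749e-05]), 'contact_force': array([-0.23039617, -0.4693996 , -0.08456377]), 'moment': array([ 0.04966843, -0.036207  , -0.03155143]), 'gripper_force': 0.0, 'width': 0.08560278512929509}
```

View pics/top0.png

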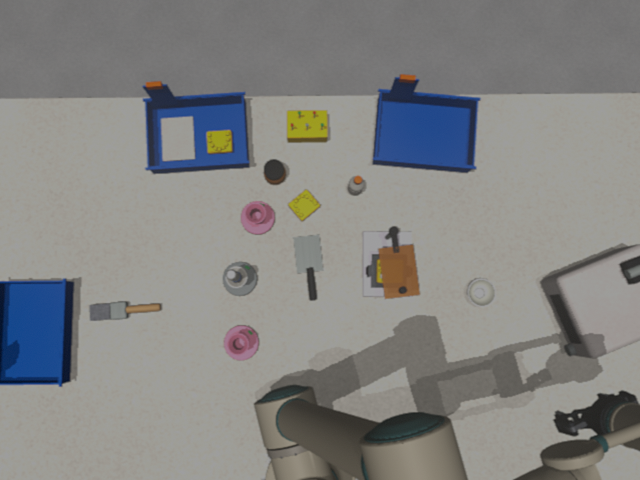

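View pics/side0.png

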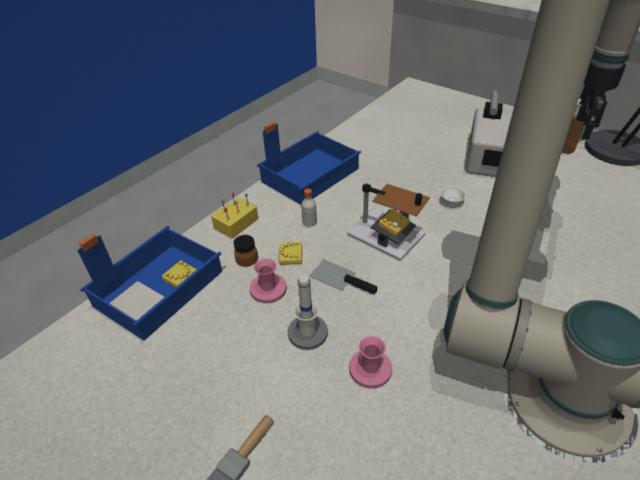

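The pictures show the grey charger holding the white pen at top (240,278) and side (306,315). The pink look-alikes are at top (258,217) and (241,343). The stand and amber shield are at top (390,265), with the post near (394,235) and the knob near (402,290). The grey charger is the one meant: it isn't pink and it has the pen in it. I'll measure these and enlarge a crop to confirm.

```bash
python3 - <<'E'
from h import *
T=np.load('top.npz');S=np.load('side.npz');ct=imaging.calibration('top');cs=imaging.calibration('side')
Wt=cloud(T['d'],ct);Ws=cloud(S['d'],cs)
def rep(W,im,name,u,v,r=2):
    p=W[v-r:v+r+1,u-r:u+r+1].reshape(-1,3);print(name,np.nanmedian(p,0).round(4),np.nanmax(p[:,2]).round(3))
for n,u,v in[('pen',237,275),('knob',402,290),('post',394,234),('shield',398,262),('shieldcorner',417,296)]:rep(Wt,T['im'],n,u,v)
# heights-based segmentation
for lab,x0,x1,y0,y1,z0,z1 in[('pentail',.35,.6,.05,.25,.15,.18),('pen mid',.35,.6,.05,.25,.09,.15),('foot',.38,.6,.08,.22,.009,.018),('shield plate',.35,.6,-.25,-.05,.112,.130),('knob',.35,.45,-.25,-.05,.135,.16),('plate',.35,.65,-.25,-.05,.009,.015)]:
  for nm,W in(('t',Wt),('s',Ws)):
    m=(W[...,0]>x0)&(W[...,0]<x1)&(W[...,1]>y0)&(W[...,1]<y1)&(W[...,2]>z0)&(W[...,2]<z1)
    if m.sum()<4: print(lab,nm,m.sum());continue
    p=W[m];r=cv2.minAreaRect(p[:,:2].astype(np.float32)*1000)
    print(lab,nm,m.sum(),p.mean(0).round(4),'z',p[:,2].min().round(3),p[:,2].max().round(3),r)
a=cv2.resize(T['im'][220:310,350:440],(400,400),interpolation=2);b=cv2.resize(T['im'][235:325,200:290],(400,400),interpolation=2)
e=cv2.resize(S['im'][170:270,340:440],(400,400),interpolation=2)
cv2.imwrite('pics/crop1.png',np.hstack([cv2.resize(b,(260,260)),cv2.resize(a,(260,260)),cv2.resize(e,(260,260))])[...,::-1])
E
```

```text
pen [0.4817 0.1566 0.1575] 0.17
knob [ 0.4462 -0.2054  0.1484] 0.156
post [ 0.5732 -0.1947  0.1245] 0.131
shield [ 0.5102 -0.2021  0.1212] 0.126
shieldcorner [ 0.4367 -0.2633  0.0019] 0.126
pentail t 104 [0.4828 0.1661 0.1654] z 0.151 0.174 ((483.5185852050781, 167.30465698242188), (24.140491485595703, 23.278461456298828), 53.59336853027344)
pentail s 162 [0.4807 0.1732 0.1644] z 0.15 0.173 ((482.7273864746094, 171.09539794921875), (21.872316360473633, 21.41228675842285), 4.411233425140381)
pen mid t 42 [0.4782 0.1593 0.1177] z 0.09 0.15 ((478.8324890136719, 161.52914428710938), (10.749479293823242, 23.531152725219727), 56.01241683959961)
pen mid s 258 [0.4783 0.1755 0.1203] z 0.09 0.15 ((481.0630798339844, 174.15841674804688), (24.775096893310547, 15.086823463439941), 31.113191604614258)
foot t 519 [0.49   0.1572 0.0136] z 0.009 0.018 ((493.2652587890625, 144.99346923828125), (125.45086669921875, 212.50308227539062), 89.22879791259766)
foot s 718 [0.4875 0.1735 0.0152] z 0.009 0.018 ((524.219970703125, 162.1925811767578), (83.6987533569336, 166.2646026611328), 79.65333557128906)
shi
[... 224 characters left out ...]
97998046875, -200.50405883789062), (162.1478271484375, 86.50334167480469), 6.791933059692383)
knob t 33 [ 0.4449 -0.2078  0.1476] z 0.135 0.154 ((444.04071044921875, -208.35279846191406), (15.485339164733887, 8.993486404418945), 87.17266845703125)
knob s 45 [ 0.445  -0.2027  0.1463] z 0.136 0.154 ((444.6509704589844, -204.7841339111328), (16.041181564331055, 8.85102653503418), 81.13517761230469)
plate t 764 [ 0.5363 -0.1681  0.0119] z 0.009 0.015 ((505.80126953125, -173.59524536132812), (178.6653289794922, 277.13714599609375), 76.1571273803711)
plate s 825 [ 0.512  -0.1729  0.0133] z 0.009 0.015 ((517.7060546875, -189.366943359375), (122.5877914428711, 161.77601623535156), 88.95516204833984)
```

View pics/crop1.png

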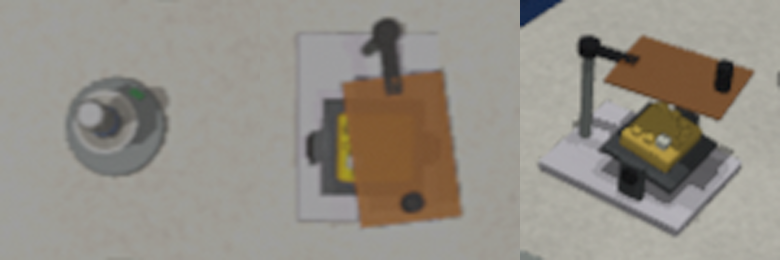

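The crop confirms it: left is the grey charger with the pen, middle is the stand with the shield over the model, right shows the white crown beneath. The measurements fit the given sizes: plate 162×123 mm, post-to-knob about 137 mm, pen tail at 170 mm. I'll push the knob towards -y with shut fingers.

```bash
cat >> h.py <<'E'
def go(pos,R,n,s=None):
    "per-row units for a straight move in n rows: translation in current tool axes, rotation in tool axes"
    s=s or readout.get_state();R0=rot(s)
    dp=R0.inv().apply(np.array(pos)-s['position']); rv=(R0.inv()*R).as_rotvec() if R is not None else np.zeros(3)
    print('pos',s['position'].round(4),'clk',round(s['clock'],2),'F',s['contact_force'].round(1),'dp/row',(dp/.2/n).round(4),'tot m',dp.round(4),'rot/row',(rv/.1/n).round(3))
def down(th): # tool y=(sin th,-cos th,0), z down
    return Rn.from_matrix(np.array([[np.cos(th),np.sin(th),0],[np.sin(th),-np.cos(th),0],[0,0,-1]]))
E
python3 - <<'E'
from h import *
go((.441,-.160,.303),down(.12),10)
E
```

```text
pos [ 0.2083 -0.5356  0.3031] clk 0.1 F [-0.2 -0.5 -0.1] dp/row [ 0.1765 -0.1329  0.0003] tot m [ 0.353  -0.2657  0.0006] rot/row [-0.002 -0.     0.251]
```

>>> servo_tool(
  moves=[
    {"dp":[0.176,-0.133,0],"delta_rot":[0,0,0],"fingers":0},
    {"dp":[0.176,-0.133,0],"delta_rot":[0,0,0],"fingers":0},
    {"dp":[0.176,-0.133,0],"delta_rot":[0,0,0],"fingers":0},
    {"dp":[0.176,-0.133,0],"delta_rot":[0,0,0],"fingers":0},
    {"dp":[0.176,-0.133,0],"delta_rot":[0,0,0],"fingers":0},
  ],
)

```text
clock: 0.6
position: [0.3247, -0.3465, 0.3036]
ee_rot: [-0.0, 0.983, 0.184, -0.0]
contact_force: [1.1, -0.5, 0.6]
width: 0.0124
gripper_force: 0.0
```

>>> servo_tool(
  moves=[
    {"dp":[0.176,-0.133,0],"delta_rot":[0,0,0],"fingers":0},
    {"dp":[0.176,-0.133,0],"delta_rot":[0,0,0],"fingers":0},
    {"dp":[0.176,-0.133,0],"delta_rot":[0,0,0],"fingers":0},
    {"dp":[0.176,-0.133,0],"delta_rot":[0,0,0],"fingers":0},
    {"dp":[0.176,-0.133,0],"delta_rot":[0,0,0],"fingers":0},
  ],
)

```text
clock: 1.1
position: [0.4405, -0.1587, 0.3037]
ee_rot: [-0.0, 0.983, 0.184, -0.0]
contact_force: [0.5, 0.1, 0.0]
width: -0.0001
gripper_force: 0.0
```

```bash
python3 - <<'E'
from h import *
go((.441,-.160,.203),down(.12),5)
E
```

```text
pos [ 0.4405 -0.1587  0.3037] clk 1.1 F [0.5 0.1 0. ] dp/row [0.     0.0014 0.1007] tot m [0.     0.0014 0.1007] rot/row [-0.     0.001  0.501]
```

>>> servo_tool(
  moves=[
    {"dp":[0,0,0.1],"delta_rot":[0,0,0.5],"fingers":0},
    {"dp":[0,0,0.1],"delta_rot":[0,0,0.5],"fingers":0},
    {"dp":[0,0,0.1],"delta_rot":[0,0,0.5],"fingers":0},
    {"dp":[0,0,0.1],"delta_rot":[0,0,0.5],"fingers":0},
    {"dp":[0,0,0.1],"delta_rot":[0,0,0.5],"fingers":0},
  ],
)

```text
clock: 1.6
position: [0.4398, -0.1602, 0.2029]
ee_rot: [-0.0, 0.998, 0.06, -0.0]
contact_force: [0.8, 0.2, 0.3]
width: -0.0002
gripper_force: 0.0
```

>>> servo_tool(
  moves=[
    {"dp":[0,0.03,0],"delta_rot":[0,0,0],"fingers":0},
    {"dp":[0,0.03,0],"delta_rot":[0,0,0],"fingers":0},
    {"dp":[0,0.03,0],"delta_rot":[0,0,0],"fingers":0},
    {"dp":[0,0.03,0],"delta_rot":[0,0,0],"fingers":0},
    {"dp":[0,0.02,0],"delta_rot":[0,0,0],"fingers":0},
  ],
)

```text
clock: 2.1
position: [0.4439, -0.1893, 0.2047]
ee_rot: [0.001, 0.998, 0.06, 0.001]
contact_force: [0.3, 0.6, -0.2]
width: 0.0001
gripper_force: 0.2
```

>>> servo_tool(
  moves=[
    {"dp":[-0.005,0.034,0],"delta_rot":[0,0,-0.5],"fingers":0},
    {"dp":[-0.005,0.034,0],"delta_rot":[0,0,-0.5],"fingers":0},
    {"dp":[-0.005,0.034,0],"delta_rot":[0,0,-0.5],"fingers":0},
    {"dp":[-0.005,0.034,0],"delta_rot":[0,0,-0.5],"fingers":0},
    {"dp":[-0.005,0.034,0],"delta_rot":[0,0,-0.5],"fingers":0},
  ],
)

```text
clock: 2.6
position: [0.4461, -0.223, 0.2044]
ee_rot: [0.0, 0.983, 0.185, 0.0]
contact_force: [0.5, 0.7, 0.2]
width: -0.0
gripper_force: 0.2
```

```bash
python3 - <<'E'
from h import *
im,d,c=grab('top');W=cloud(d,c);s=readout.get_state();print(s['position'],s['contact_force'])
m=(W[...,0]>.35)&(W[...,0]<.62)&(W[...,1]>-.35)&(W[...,1]<-.05)&(W[...,2]>.112)&(W[...,2]<.13)
print(cv2.minAreaRect(W[m][:,:2].astype(np.float32)*1000))
cv2.imwrite('pics/t1.png',cv2.resize(im[180:360,300:540],(800,600))[...,::-1])
E
```

```text
[ 0.44656998 -0.22412278  0.20441637] [ 0.66770979 -0.65256368  0.28531648]
((523.541259765625, -197.69293212890625), (80.78260803222656, 121.92524719238281), 62.90070343017578)
```

View pics/t1.png

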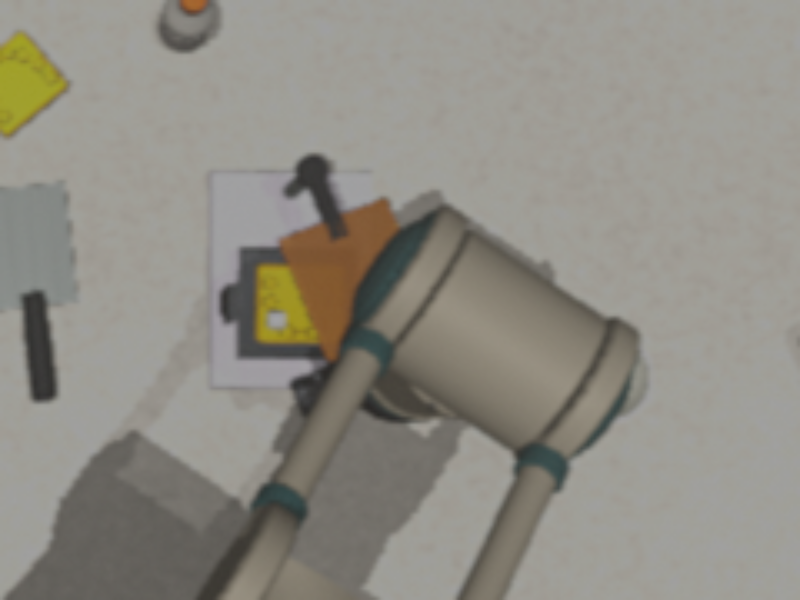

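The shield is turning with the fingers, now at about 0.45 rad, and the crown is visible at crop (278,321). I'll continue the arc.

>>> servo_tool(
  moves=[
    {"dp":[-0.005,0.034,0],"delta_rot":[0,0,-0.5],"fingers":0},
    {"dp":[-0.005,0.034,0],"delta_rot":[0,0,-0.5],"fingers":0},
    {"dp":[-0.005,0.034,0],"delta_rot":[0,0,-0.5],"fingers":0},
    {"dp":[-0.005,0.034,0],"delta_rot":[0,0,-0.5],"fingers":0},
    {"dp":[-0.005,0.034,0],"delta_rot":[0,0,-0.5],"fingers":0},
  ],
)

```text
clock: 3.15
position: [0.4569, -0.2552, 0.2042]
ee_rot: [-0.0, 0.952, 0.306, 0.0]
contact_force: [-0.2, -0.6, 0.3]
width: -0.0004
gripper_force: 0.2
```

>>> servo_tool(
  moves=[
    {"dp":[-0.005,0.034,0],"delta_rot":[0,0,-0.5],"fingers":0},
    {"dp":[-0.005,0.034,0],"delta_rot":[0,0,-0.5],"fingers":0},
    {"dp":[-0.005,0.034,0],"delta_rot":[0,0,-0.5],"fingers":0},
    {"dp":[-0.005,0.034,0],"delta_rot":[0,0,-0.5],"fingers":0},
    {"dp":[-0.005,0.034,0],"delta_rot":[0,0,-0.5],"fingers":0},
  ],
)

```text
clock: 3.65
position: [0.4756, -0.2839, 0.2042]
ee_rot: [-0.0, 0.906, 0.422, 0.0]
contact_force: [-1.7, 0.4, -0.4]
width: -0.0003
gripper_force: 0.2
```

>>> servo_tool(
  moves=[
    {"dp":[-0.005,0.034,0],"delta_rot":[0,0,-0.5],"fingers":0},
    {"dp":[-0.005,0.034,0],"delta_rot":[0,0,-0.5],"fingers":0},
    {"dp":[-0.005,0.034,0],"delta_rot":[0,0,-0.5],"fingers":0},
    {"dp":[-0.005,0.034,0],"delta_rot":[0,0,-0.5],"fingers":0},
    {"dp":[-0.005,0.034,0],"delta_rot":[0,0,-0.5],"fingers":0},
  ],
)

```text
clock: 4.15
position: [0.5008, -0.3072, 0.2042]
ee_rot: [-0.0, 0.847, 0.532, -0.0]
contact_force: [-0.1, -0.3, 0.2]
width: 0.0
gripper_force: 0.2
```

>>> servo_tool(
  moves=[
    {"dp":[-0.005,0.034,0],"delta_rot":[0,0,-0.5],"fingers":0},
    {"dp":[-0.005,0.034,0],"delta_rot":[0,0,-0.5],"fingers":0},
    {"dp":[-0.005,0.034,0],"delta_rot":[0,0,-0.5],"fingers":0},
    {"dp":[-0.005,0.034,0],"delta_rot":[0,0,-0.5],"fingers":0},
    {"dp":[-0.005,0.034,0],"delta_rot":[0,0,-0.5],"fingers":0},
  ],
)

```text
clock: 4.65
position: [0.531, -0.3235, 0.2042]
ee_rot: [0.0, 0.774, 0.633, -0.0]
contact_force: [-0.5, -0.1, 0.3]
width: -0.0001
gripper_force: 0.2
```

>>> servo_tool(
  moves=[
    {"dp":[-0.005,0.034,0],"delta_rot":[0,0,-0.5],"fingers":0},
    {"dp":[0,0,0],"delta_rot":[0,0,0],"fingers":0},
    {"dp":[0,-0.05,0],"delta_rot":[0,0,0],"fingers":0},
    {"dp":[0,-0.05,-0.2],"delta_rot":[0,0,0],"fingers":0},
    {"dp":[0,0,-0.25],"delta_rot":[0,0,0],"fingers":1},
  ],
)

```text
clock: 5.15
position: [0.5142, -0.3211, 0.292]
ee_rot: [-0.004, 0.759, 0.651, -0.001]
contact_force: [0.4, -1.7, 0.0]
width: 0.0134
gripper_force: 0.0
```

```bash
python3 - <<'E'
from h import *
for n in('top','side'):
    im,d,c=grab(n);W=cloud(d,c);np.savez(n,im=im,d=d)
    m=(W[...,0]>.35)&(W[...,0]<.67)&(W[...,1]>-.36)&(W[...,1]<-.05)&(W[...,2]>.112)&(W[...,2]<.13)
    print(n,m.sum(),cv2.minAreaRect(W[m][:,:2].astype(np.float32)*1000))
    # pen
    cv2.imwrite(f'pics/{n}2.png',im[...,::-1])
s=readout.get_state();print(s['position'],s['clock'],s['ee_rot'])
a=cv2.imread('pics/top2.png')[190:340,340:490];b=cv2.imread('pics/side2.png')[150:270,320:440]
cv2.imwrite('pics/c2.png',np.hstack([cv2.resize(a,(400,400)),cv2.resize(b,(400,400))]))
E
```

```text
top 1874 ((570.6373291015625, -263.21783447265625), (161.578857421875, 80.83267211914062), 81.15428161621094)
side 939 ((572.1160278320312, -260.3245849609375), (161.92153930664062, 83.38760375976562), 82.18409729003906)
[ 0.51866626 -0.32417618  0.30147553] 5.25 [0.0067077  0.75856154 0.65156586 0.00115139]
```

View pics/c2.png

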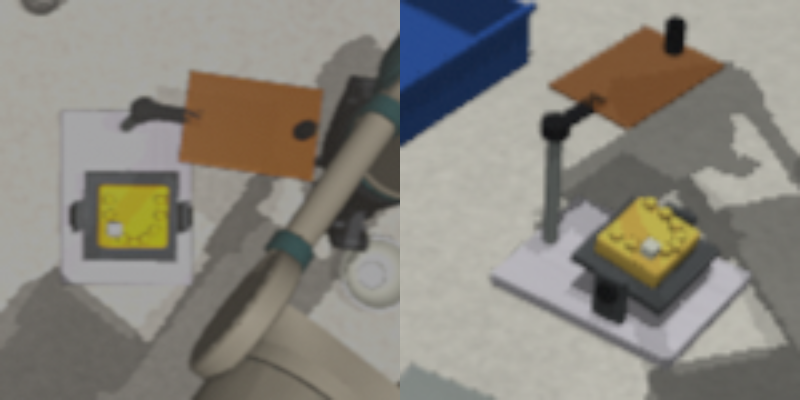

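The shield is at about 1.42 rad, and both views show the crown clear (left crop about (115,229), right crop about (651,246)). Next I'll measure the crown's position and tilt, and the pen.

```bash
python3 - <<'E'
from h import *
from scipy.optimize import least_squares
for n in('top','side'):
    D=np.load(n+'.npz');im,d=D['im'].astype(int),D['d'];c=imaging.calibration(n);W=cloud(d,c);x,y,z=W[...,0],W[...,1],W[...,2]
    r,g,b=im[...,0],im[...,1],im[...,2]
    reg=(abs(x-.49)<.07)&(abs(y+.19)<.065)
    # plate
    pl=(abs(x-.52)<.1)&(abs(y+.19)<.08)&(z>.008)&(z<.018)&(abs(r-b)<25)&(r>120)
    k=cv2.morphologyEx(pl.astype(np.uint8),cv2.MORPH_OPEN,np.ones((2,2)));k=k>0
    print(n,'plate',k.sum(),cv2.minAreaRect(W[k][:,:2].astype(np.float32)*1000))
    yel=reg&(r>b+60)&(g>b+50)&(z>.045)
    def fit(m,lab):
        p=W[m];f=least_squares(lambda q:q[0]+q[1]*(p[:,0]-.49)+q[2]*(p[:,1]+.19)-p[:,2],[.06,0,0],loss='soft_l1',f_scale=.001).x
        nn=np.array([-f[1],-f[2],1]);nn/=np.linalg.norm(nn);print(' ',lab,m.sum(),p.mean(0).round(4),'n',nn.round(3),'tilt',np.arctan2(-nn[0],nn[2]).round(3))
    tab=reg&(r<90)&(abs(r-b)<25)&(z>.026)&(z<.07)&(abs(x-.49)<.045)&(abs(y+.19)<.045)
    fit(tab,'table')
    if n=='top': fit(yel,'yellow')
    wh=reg&(abs(r-b)<45)&(r>140)&(z>.055)&(abs(x-.475)<.04)
    v,u=np.nonzero(wh);print('  white',wh.sum(),u.mean(),v.mean(),u.min(),u.max(),v.min(),v.max(),np.nanmedian(W[wh],0).round(4),np.nanmean(W[wh],0).round(4))
    print('  yel',cv2.minAreaRect(np.argwhere(yel)[:,::-1].astype(np.float32)))
    # pen: circle fit of upper cylinder
    m=(x>.44)&(x<.53)&(y>.12)&(y<.22)&(z>.09)&(z<.160);p=W[m]
    o=least_squares(lambda q:np.hypot(p[:,0]-q[0]-q[2]*(p[:,2]-.13),p[:,1]-q[1]-q[3]*(p[:,2]-.13))-.012,[.482,.167,0,0],loss='soft_l1',f_scale=.001);print('  pen',o.x.round(4),m.sum())
    t=(x>.44)&(x<.53)&(y>.12)&(y<.22)&(z>.164);print('  tail',cv2.minEnclosingCircle(W[t][:,:2].astype(np.float32)*1000),W[t].mean(0).round(4))
    ft=(abs(x-.48)<.06)&(abs(y-.17)<.06)&(z>.007)&(z<.02);print('  foot',cv2.minEnclosingCircle(W[ft][:,:2].astype(np.float32)*1000))
s=readout.get_state();print(s['qpos'].round(3))
E
```

```text
top plate 1415 ((488.61651611328125, -167.38011169433594), (186.6082763671875, 103.7038345336914), 35.59932327270508)
  table 396 [ 0.4977 -0.1866  0.0446] n [-0.174 -0.009  0.985] tilt 0.175
  yellow 575 [ 0.4955 -0.1916  0.0632] n [-0.138  0.032  0.99 ] tilt 0.138
  white 187 455.4652406417112 259.8770053475936 380 484 235 282 [ 0.4781 -0.2219  0.6122] [ 0.4753 -0.2189  0.5317]
  yel ((389.5, 270.5), (23.0, 25.0), 90.0)
  pen [ 4.831e-01  1.673e-01  1.000e-03 -4.000e-04] 45
  tail ((482.7497253417969, 166.409423828125), 11.40217113494873) [0.483  0.1661 0.1676]
  foot ((474.4990539550781, 163.3033447265625), 73.87881469726562)
side plate 988 ((515.5987548828125, -192.95468139648438), (130.98672485351562, 158.6796875), 89.75084686279297)
  table 310 [ 0.4844 -0.1769  0.0437] n [-0.185  0.01   0.983] tilt 0.186
  white 17 394.6470588235294 223.11764705882354 392 397 221 225 [ 0.4835 -0.1718  0.0719] [ 0.4834 -0.1709  0.0715]
  yel ((393.7500305175781, 221.25), (21.21320343017578, 24.748737335205078), 45.0)
  pen [ 0.4847  0.1688  0.0058 -0.0026] 295
  tail ((483.19415283203125, 170.14041137695312), 11.932392120361328) [0.4821 0.1715 0.1686]
  foot ((469.9905090332031, 158.59783935546875), 59.558143615722656)
[-0.672  0.327  1.437 -0.     1.365 -0.521]
```

```bash
python3 - <<'E'
from h import *
D=np.load('top.npz');im,d=D['im'].astype(int),D['d'];c=imaging.calibration('top');W=cloud(d,c)
sub=im[262:285,374:405];sat=sub.max(2)-sub.min(2)
m=(sat<70)&(sub.min(2)>110);v,u=np.nonzero(m);print(m.sum(),u+374,v+262);P=W[v+262,u+374];print(np.nanmedian(P,0).round(4))
print('pred crown px',proj([[.484,-.171,.070]],c),'side',proj([[.484,-.171,.070]],imaging.calibration('side')))
go((.483,.168,.303),down(1.52),12)
E
```

```text
27 [380 381 382 383 384 385 380 381 382 383 384 385 380 381 382 383 384 385
 380 381 382 383 384 385 382 383 384] [274 274 274 274 274 274 275 275 275 275 275 275 276 276 276 276 276 276
 277 277 277 277 277 277 278 278 278]
[ 0.4822 -0.1738  0.0697]
pred crown px [[381.482932   275.20346199]] side [[394.41412289 223.48987232]]
pos [ 0.5187 -0.3242  0.3015] clk 5.25 F [ 0.2  0.  -0.2] dp/row [ 0.2005 -0.0456 -0.0026] tot m [ 0.4811 -0.1095 -0.0062] rot/row [ 0.009  0.006 -0.084]
```

>>> servo_tool(
  moves=[
    {"dp":[0.2,-0.046,0],"delta_rot":[0,0,0],"fingers":1},
    {"dp":[0.2,-0.046,0],"delta_rot":[0,0,0],"fingers":1},
    {"dp":[0.2,-0.046,0],"delta_rot":[0,0,0],"fingers":1},
    {"dp":[0.2,-0.046,0],"delta_rot":[0,0,0],"fingers":1},
    {"dp":[0.2,-0.046,0],"delta_rot":[0,0,0],"fingers":1},
  ],
)

```text
clock: 5.75
position: [0.5004, -0.1164, 0.2937]
ee_rot: [-0.0, 0.759, 0.651, -0.0]
contact_force: [0.7, 0.5, 0.6]
width: 0.0858
gripper_force: 0.0
```

>>> servo_tool(
  moves=[
    {"dp":[0.2,-0.046,0],"delta_rot":[0,0,0],"fingers":1},
    {"dp":[0.2,-0.046,0],"delta_rot":[0,0,0],"fingers":1},
    {"dp":[0.2,-0.046,0],"delta_rot":[0,0,0],"fingers":1},
    {"dp":[0.2,-0.046,0],"delta_rot":[0,0,0],"fingers":1},
    {"dp":[0.2,-0.046,0],"delta_rot":[0,0,0],"fingers":1},
  ],
)

```text
clock: 6.25
position: [0.4848, 0.0878, 0.2938]
ee_rot: [0.0, 0.759, 0.652, -0.0]
contact_force: [1.6, -0.2, 0.9]
width: 0.0854
gripper_force: 0.0
```

>>> servo_tool(
  moves=[
    {"dp":[0.2,-0.046,0],"delta_rot":[0,0,-0.3],"fingers":1},
    {"dp":[0.2,-0.046,0],"delta_rot":[0,0,-0.3],"fingers":1},
    {"dp":[0,0,0],"delta_rot":[0,0,-0.3],"fingers":1},
    {"dp":[0,0,0],"delta_rot":[0,0,0],"fingers":1},
    {"dp":[0,0,0],"delta_rot":[0,0,0],"fingers":1},
  ],
)

```text
clock: 6.75
position: [0.4785, 0.1673, 0.2938]
ee_rot: [0.0, 0.729, 0.685, -0.0]
contact_force: [-0.3, -0.1, 0.7]
width: 0.0855
gripper_force: 0.0
```

```bash
python3 - <<'E'
from h import *
go((.483,.168,.186),down(1.52),5)
s=readout.get_state();im,d,c=grab('wrist');print(c);np.savez('wrist',im=im,d=d,p=s['position'],q=s['ee_rot'])
cv2.imwrite('pics/w1.png',im[...,::-1])
E
```

```text
pos [0.4785 0.1673 0.2938] clk 6.75 F [-0.3 -0.1  0.7] dp/row [0.0011 0.0045 0.1078] tot m [0.0011 0.0045 0.1078] rot/row [-0.     0.002 -0.021]
{'intrinsics': array([[371.64829954,   0.        , 322.19168858],
       [  0.        , 371.64829954, 238.96130505],
       [  0.        ,   0.        ,   1.        ]]), 'hand_eye': array([[ 2.64128611e-05, -9.44859756e-01, -3.27475253e-01,
         8.51134441e-02],
       [ 9.99999810e-01, -1.76917607e-04,  5.91113928e-04,
         1.32950305e-03],
       [-6.16455899e-04, -3.27475206e-01,  9.44859571e-01,
        -7.05395504e-02],
       [ 0.00000000e+00,  0.00000000e+00,  0.00000000e+00,
         1.00000000e+00]])}
```

View pics/w1.png

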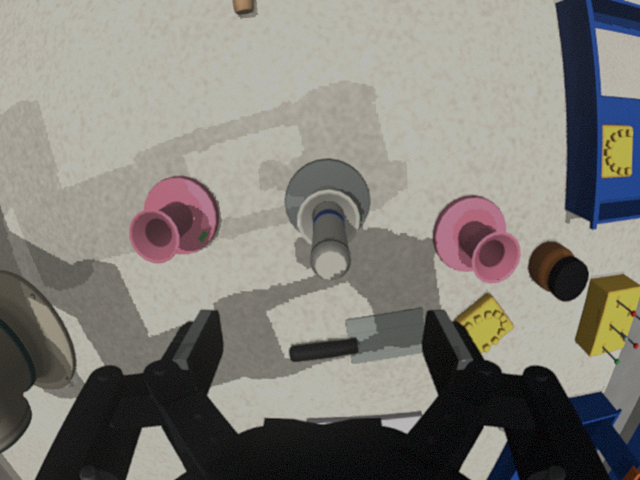

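The wrist view shows the pen tail at about (331,262), the grey charger around it and the pink cups to either side. I'll put the tail into tool coordinates.

```bash
cat >> h.py <<'E'
def wcloud(d,c):
    K=np.array(c['intrinsics']);v,u=np.mgrid[:480,:640];a=(u-K[0,2])/K[0,0];b=(v-K[1,2])/K[1,1];r=np.hypot(a,b)+1e-9
    t=np.tan(r)/r; P=np.stack([a*t*d,b*t*d,d],-1);H=np.array(c['hand_eye'])
    Q=P@H[:3,:3].T+H[:3,3];Q[d==0]=np.nan;return Q
E
python3 - <<'E'
from h import *
from scipy.optimize import least_squares
D=np.load('wrist.npz');Q=wcloud(D['d'],imaging.calibration('wrist'));q=D['q'];R=Rn.from_quat([q[1],q[2],q[3],q[0]])
W=R.apply(Q.reshape(-1,3)).reshape(Q.shape)+D['p']
m=np.zeros((480,640),bool);m[150:285,290:365]=1
t=m&(W[...,2]>.163)&(W[...,2]<.18);print('tail',t.sum(),cv2.minEnclosingCircle(W[t][:,:2].astype(np.float32)*1000),W[t].mean(0).round(4))
m&=(W[...,2]>.09)&(W[...,2]<.162);p=W[m]
o=least_squares(lambda x:np.hypot(p[:,0]-x[0]-x[2]*(p[:,2]-.13),p[:,1]-x[1]-x[3]*(p[:,2]-.13))-.012,[.482,.167,0,0],loss='soft_l1',f_scale=.001);print('pen',o.x.round(4),m.sum())
E
```

```text
tail 1114 ((484.7435302734375, 168.4025115966797), 11.86050796508789) [0.4847 0.17   0.1675]
pen [ 4.847e-01  1.678e-01 -2.000e-04 -1.500e-03] 1107
```

>>> servo_tool(
  moves=[
    {"dp":[0.001,0.006,0.108],"delta_rot":[0,0,0],"fingers":1},
    {"dp":[0.001,0.006,0.108],"delta_rot":[0,0,0],"fingers":1},
    {"dp":[0.001,0.006,0.108],"delta_rot":[0,0,0],"fingers":1},
    {"dp":[0.001,0.006,0.108],"delta_rot":[0,0,0],"fingers":1},
    {"dp":[0.001,0.006,0.108],"delta_rot":[0,0,0],"fingers":1},
  ],
)

```text
clock: 7.3
position: [0.4853, 0.1673, 0.1852]
ee_rot: [0.0, 0.729, 0.684, 0.0]
contact_force: [-0.3, -0.1, 0.0]
width: 0.0853
gripper_force: 0.0
```

>>> servo_tool(
  moves=[
    {"dp":[0,0,0],"delta_rot":[0,0,0],"fingers":1},
    {"dp":[0,0,0],"delta_rot":[0,0,0],"fingers":0.3},
    {"dp":[0,0,0],"delta_rot":[0,0,0],"fingers":0.1},
    {"dp":[0,0,0],"delta_rot":[0,0,0],"fingers":0.1},
    {"dp":[0,0,0],"delta_rot":[0,0,0],"fingers":0.1},
  ],
  force=50,
)

```text
clock: 7.8
position: [0.4854, 0.169, 0.1868]
ee_rot: [0.001, 0.728, 0.686, 0.001]
contact_force: [-0.2, 0.1, 0.8]
width: 0.028
gripper_force: 0.7
```

>>> servo_tool(
  moves=[
    {"dp":[0,0,0],"delta_rot":[0,0,0],"fingers":0.1},
    {"dp":[0,0,0],"delta_rot":[0,0,0],"fingers":0.1},
  ],
)

```text
clock: 8.0
position: [0.4848, 0.1691, 0.1869]
ee_rot: [0.0, 0.728, 0.686, 0.0]
contact_force: [-1.8, -0.3, 5.3]
width: 0.023
gripper_force: 48.7
```

>>> servo_tool(
  moves=[
    {"dp":[0,0,-0.08],"delta_rot":[0,0,0],"fingers":0.1},
    {"dp":[0,0,-0.15],"delta_rot":[0,0,0],"fingers":0.1},
    {"dp":[0,0,-0.2],"delta_rot":[0,0,0],"fingers":0.1},
    {"dp":[0,0,-0.2],"delta_rot":[0,0,0],"fingers":0.1},
    {"dp":[0,0,-0.07],"delta_rot":[0,0,0],"fingers":0.1},
  ],
)

```text
clock: 8.5
position: [0.4864, 0.1694, 0.3303]
ee_rot: [0.002, 0.728, 0.686, 0.003]
contact_force: [-0.6, -0.1, -1.0]
width: 0.023
gripper_force: 49.5
```

```bash
python3 - <<'E'
from h import *
from scipy.optimize import least_squares
s=readout.get_state();T=s['position'];print(T,s['ee_rot'],s['width'],s['gripper_force'],s['contact_force'])
for n in('top','side'):
    im,d,c=grab(n);W=cloud(d,c);x,y,z=W[...,0],W[...,1],W[...,2]
    m=(abs(x-T[0])<.03)&(abs(y-T[1])<.03)&(z>.165)&(z<.235);p=W[m];print(n,m.sum(),p[:,2].min())
    for a,b in((.165,.2),(.2,.235)):
        k=p[(p[:,2]>a)&(p[:,2]<b)]; print(' ',a,len(k),k.mean(0).round(4) if len(k) else '')
    if m.sum()>30:
        o=least_squares(lambda q:np.hypot(p[:,0]-q[0]-q[2]*(p[:,2]-.2),p[:,1]-q[1]-q[3]*(p[:,2]-.2))-.012,[T[0],T[1],0,0],loss='soft_l1',f_scale=.001);print('  pen',o.x.round(4))
    np.savez(n+'3',im=im,d=d)
im,d,c=grab('side');cv2.imwrite('pics/s3.png',cv2.resize(im[190:350,230:410],(675,600))[...,::-1])
E
```

```text
[0.48636445 0.16942521 0.33026143] [0.002125   0.72787709 0.68569645 0.00328741] 0.023015708723658847 49.49767202138901 [-0.62810564 -0.09614977 -1.04945205]
top 11 0.1831663093963971
  0.165 7 [0.4849 0.1569 0.1899]
  0.2 4 [0.4867 0.1561 0.2069]
side 291 0.1651261325934349
  0.165 114 [0.4824 0.1755 0.1857]
  0.2 177 [0.482  0.1765 0.2174]
  pen [ 0.4889  0.1688 -0.0375  0.0301]
```

View pics/s3.png

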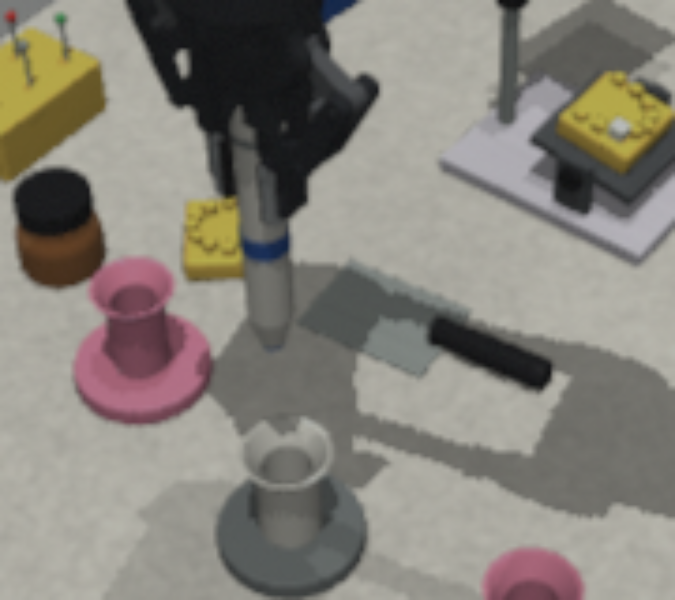

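The pen is held and clear of the cup, with its nose at crop (272,346) and its band at (265,246). I'll check it for lean against the projection of a vertical line.

```bash
python3 - <<'E'
from h import *
s=readout.get_state();T=s['position'];R=rot(s);print(T.round(4),'tool z',R.as_matrix()[:,2].round(4),'x',R.as_matrix()[:,0].round(3))
D=np.load('side3.npz');im=D['im'].astype(int);c=imaging.calibration('side')
r,g,b=im[...,0],im[...,1],im[...,2];m=np.zeros(r.shape,bool);m[235:290,285:320]=1
bl=m&(b>r+50);v,u=np.nonzero(bl);up=v<272
print('band',u[up].mean(),v[up].mean(),u[up].min(),u[up].max(),'lens',u[~up].mean(),v[~up].mean())
for z in(.1614,.1854,.2354): print(z,proj([[.4848,.1691,z]],c),proj([[.4834,.1695,z]],c))
for vv in range(258,282,3):
    row=im[vv,285:325];print(vv,row[:,0].tolist())
W=cloud(D['d'],c);x,y,z=np.moveaxis(W,-1,0)
mm=np.zeros(r.shape,bool);mm[262:276,285:320]=1;mm&=(z>.17)
from scipy.optimize import least_squares
p=W[mm&(z>.186)&(z<.25)];
o=least_squares(lambda q:np.hypot(p[:,0]-q[0],p[:,1]-q[1])-.012,[T[0],T[1]],loss='soft_l1',f_scale=.001);print(len(p),p[:,2].mean(),o.x)
E
```

```text
[0.4851 0.1691 0.3266] tool z [ 2.1e-03  3.0e-04 -1.0e+00] x [0.06  0.998 0.   ]
band 298.11538461538464 255.46153846153845 294 302 lens nan nan
0.1614 [[303.05471097 280.93966982]] [[303.49710168 281.38661035]]
0.1854 [[302.38807041 272.0512969 ]] [[302.83759473 272.49757885]]
0.2354 [[300.92122521 252.4937304 ]] [[301.38636929 252.93752944]]
258 [172, 176, 180, 180, 167, 161, 160, 165, 157, 113, 82, 79, 69, 70, 60, 50, 59, 71, 79, 84, 84, 93, 155, 174, 173, 174, 174, 173, 173, 172, 172, 173, 172, 170, 169, 170, 169, 168, 155, 163]
261 [137, 136, 136, 135, 134, 133, 134, 133, 133, 112, 99, 104, 104, 109, 112, 113, 111, 109, 98, 89, 86, 77, 98, 110, 110, 110, 109, 109, 110, 110, 110, 110, 108, 109, 109, 125, 114, 102, 100, 98]
264 [103, 116, 123, 123, 123, 134, 139, 139, 137, 115, 99, 104, 108, 111, 113, 113, 111, 110, 106, 99, 95, 82, 94, 109, 112, 112, 109, 110, 110, 110, 111, 112, 112, 104, 89, 82, 80, 80, 80, 80]
267 [169, 176, 179, 175, 171, 169, 168, 168, 171, 146, 108, 102, 107, 110, 112, 113, 111, 109, 107, 101, 96, 86, 89, 104, 112, 112, 111, 112, 108, 108, 104, 92, 85, 80, 
[... 200 characters left out ...]
, 81, 80, 81]
273 [169, 171, 171, 171, 169, 166, 165, 166, 170, 171, 140, 108, 104, 109, 111, 112, 112, 110, 108, 103, 97, 89, 91, 105, 110, 104, 91, 82, 80, 81, 81, 81, 81, 80, 80, 79, 79, 79, 81, 81]
276 [170, 171, 171, 169, 169, 169, 170, 172, 154, 123, 110, 94, 85, 90, 94, 100, 100, 97, 94, 89, 83, 85, 105, 110, 94, 80, 80, 81, 80, 81, 80, 80, 80, 81, 81, 81, 80, 81, 81, 80]
279 [172, 171, 170, 169, 171, 174, 154, 123, 110, 107, 108, 107, 101, 92, 87, 87, 88, 87, 87, 82, 86, 103, 109, 107, 108, 107, 107, 108, 103, 98, 102, 91, 81, 81, 81, 80, 81, 81, 80, 81]
165 0.20384888229436454 [0.48845319 0.16929861]<stdin>:6: RuntimeWarning: Mean of empty slice.
  ret = ret.dtype.type(ret / rcount)
```

The pen is vertical and on the tool's axis to within about 1 mm, with the nose 169 mm ahead of the TCP. The cameras agree on the crown relative to the pen, which gives crown ≈ (0.4844, -0.172, 0.070) and tilt 0.18. I'll go to a hover 60 mm further out along the crown's normal.

```bash
cat >> h.py <<'E'
def over(C,phi,h,n,th=1.51):
    nn=np.array([-np.sin(phi),0,np.cos(phi)]);go(np.array(C)+nn*(h+.169),Rn.from_rotvec([0,-phi,0])*down(th),n)
E
python3 -c "
from h import *
over((.4844,-.172,.070),.18,.075,10)"
```

```text
pos [0.4851 0.1691 0.3266] clk 8.65 F [ 0.1 -0.6 -1.5] dp/row [-0.1716 -0.012   0.0082] tot m [-0.3432 -0.0239  0.0163] rot/row [-0.178  0.01   0.001]
```

>>> servo_tool(
  moves=[
    {"dp":[-0.08,-0.006,0],"delta_rot":[0,0,0],"fingers":0.1},
    {"dp":[-0.16,-0.012,0],"delta_rot":[0,0,0],"fingers":0.1},
    {"dp":[-0.2,-0.014,0],"delta_rot":[0,0,0],"fingers":0.1},
    {"dp":[-0.2,-0.014,0],"delta_rot":[0,0,0],"fingers":0.1},
    {"dp":[-0.2,-0.014,0],"delta_rot":[0,0,0],"fingers":0.1},
  ],
)

```text
clock: 9.15
position: [0.4616, 0.0009, 0.3237]
ee_rot: [-0.001, 0.728, 0.686, -0.001]
contact_force: [-0.1, -0.2, -1.3]
width: 0.0231
gripper_force: 49.4
```

>>> servo_tool(
  moves=[
    {"dp":[-0.2,-0.014,0],"delta_rot":[0,0,0],"fingers":0.1},
    {"dp":[-0.2,-0.014,0],"delta_rot":[0,0,0],"fingers":0.1},
    {"dp":[-0.2,-0.014,0],"delta_rot":[0,0,0],"fingers":0.1},
    {"dp":[-0.16,-0.012,0.01],"delta_rot":[0,0,0],"fingers":0.1},
    {"dp":[-0.1,-0.006,0.02],"delta_rot":[0,0,0],"fingers":0.1},
  ],
)

```text
clock: 9.65
position: [0.4395, -0.1709, 0.3179]
ee_rot: [-0.001, 0.729, 0.685, -0.001]
contact_force: [0.5, 0.3, -0.7]
width: 0.0231
gripper_force: 49.4
```

>>> servo_tool(
  moves=[
    {"dp":[0,0,0.02],"delta_rot":[-0.4,0,0],"fingers":0.1},
    {"dp":[0,0,0],"delta_rot":[-0.5,0,0],"fingers":0.1},
    {"dp":[0,0,0],"delta_rot":[-0.5,0,0],"fingers":0.1},
    {"dp":[0,0,0],"delta_rot":[-0.4,0,0],"fingers":0.1},
    {"dp":[0,0,0],"delta_rot":[0,0,0],"fingers":0.1},
  ],
)

```text
clock: 10.15
position: [0.4388, -0.1682, 0.3138]
ee_rot: [0.063, 0.726, 0.683, 0.061]
contact_force: [-0.6, 0.2, -0.7]
width: 0.0229
gripper_force: 49.4
```

```bash
python3 - <<'E'
from h import *
over((.4844,-.172,.070),.18,.075,1)
s=readout.get_state();im,d,c=grab('wrist');np.savez('wrist2',im=im,d=d,p=s['position'],q=s['ee_rot'])
si,_,_=grab('side');np.savez('side4',im=si,d=_)
cv2.imwrite('pics/w2.png',np.hstack([cv2.resize(im[200:400,220:420],(400,400)),cv2.resize(si[140:260,330:450],(400,400))])[...,::-1])
E
```

```text
pos [ 0.4388 -0.1682  0.3138] clk 10.15 F [-0.6  0.2 -0.7] dp/row [-0.0183  0.0072  0.0201] tot m [-0.0037  0.0014  0.004 ] rot/row [-0.035  0.089  0.006]
```

View pics/w2.png

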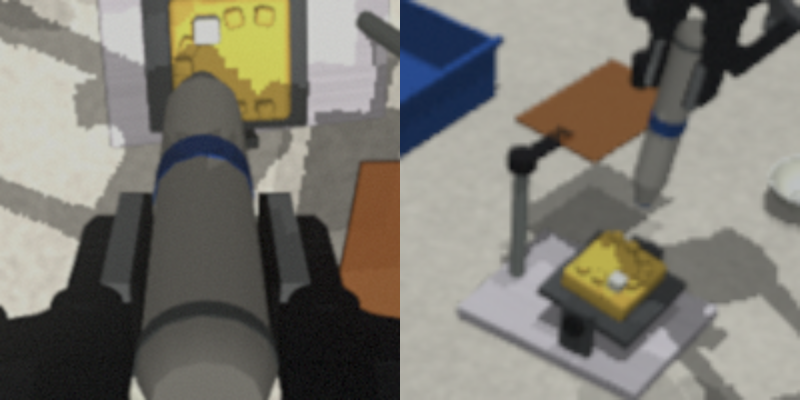

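The wrist view shows the crown at crop (206,30), with the pen pointing towards it. I'll measure the crown and the model's tilt in tool coordinates from this view.

```bash
python3 - <<'E'
from h import *
from scipy.optimize import least_squares
D=np.load('wrist2.npz');Q=wcloud(D['d'],imaging.calibration('wrist'));q=D['q'];R=Rn.from_quat([q[1],q[2],q[3],q[0]])
W=R.apply(Q.reshape(-1,3)).reshape(Q.shape)+D['p'];im=D['im'].astype(int)
sat=im.max(2)-im.min(2)
m=np.zeros((480,640),bool);m[205:226,313:333]=1;k=m&(sat<60)&(im.min(2)>130);v,u=np.nonzero(k)
print('crown px',k.sum(),u.min(),u.max(),v.min(),v.max(),'tool',np.nanmedian(Q[k],0).round(4),'world',np.nanmedian(W[k],0).round(4))
P=Q[k];r=cv2.minAreaRect(W[k][:,:2].astype(np.float32)*1000);print(r)
z=W[...,2];reg=(abs(W[...,0]-.49)<.05)&(abs(W[...,1]+.19)<.05)
reg[:, :285]=0;reg[:,385:]=0;reg[262:]=0
def fit(mm,l):
    p=W[mm];f=least_squares(lambda q:q[0]+q[1]*(p[:,0]-.49)+q[2]*(p[:,1]+.19)-p[:,2],[.06,0,0],loss='soft_l1',f_scale=.0007).x
    nn=np.array([-f[1],-f[2],1]);nn/=np.linalg.norm(nn);print(l,mm.sum(),p.mean(0).round(4),nn.round(3),np.arctan2(-nn[0],nn[2]))
fit(reg&(im.max(2)<95)&(sat<25)&(z>.025)&(z<.056),'table')
fit(reg&(sat>80)&(z>.05),'yellow')
fit(k,'crown')
# pen nose pts in tool
pm=np.zeros((480,640),bool);pm[236:300,295:350]=1;pm&=(Q[...,2]<.175)&(Q[...,2]>.06)
p=Q[pm&(Q[...,2]<.14)];print('pen z max',np.nanmax(Q[pm][:,2]))
o=least_squares(lambda x:np.hypot(p[:,0]-x[0]-x[2]*(p[:,2]-.1),p[:,1]-x[1]-x[3]*(p[:,2]-.1))-.012,[0,0,0,0],loss='soft_l1',f_scale=.001);print('pen tool',o.x.round(4),len(p))
s=readout.get_state();print(s['position'],R.as_matrix()[:,2])
E
```

```text
crown px 165 317 329 209 221 tool [-0.0026  0.0023  0.2476] world [ 0.4843 -0.1733  0.0703]
((484.4819641113281, -173.48292541503906), (11.160340309143066, 11.00688648223877), 84.57182312011719)
table 2610 [ 0.4944 -0.1736  0.0445] [-0.178 -0.002  0.984] 0.17866176158957495
yellow 2553 [ 0.5004 -0.1847  0.0641] [-0.169  0.013  0.986] 0.16959105425116522
crown 165 [ 0.4843 -0.1733  0.0702] [-0.124  0.074  0.989] 0.12508157512521295
pen z max 0.16903410358082416
pen tool [-0.0012  0.0011 -0.0029 -0.0084] 2339
[ 0.43993144 -0.16866284  0.31458986] [ 0.17504954 -0.00868341 -0.98452133]
```

Crown (0.484, -0.173, 0.070) and tilt 0.178 agree with the earlier estimate. The pen is on axis and its nose is at 169 mm. Approaching to 16 mm off.

```bash
python3 -c "
from h import *
over((.4843,-.173,.0702),.178,.016,1)"
```

```text
pos [ 0.4399 -0.1687  0.3146] clk 10.25 F [-0.7 -0.8 -0.9] dp/row [-0.0185  0.0035  0.3171] tot m [-0.0037  0.0007  0.0634] rot/row [-0.006  0.096  0.012]
```

>>> servo_tool(
  moves=[
    {"dp":[-0.006,0.001,0.05],"delta_rot":[0,0.05,0],"fingers":0.1},
    {"dp":[-0.006,0.001,0.05],"delta_rot":[0,0.05,0],"fingers":0.1},
    {"dp":[-0.006,0.001,0.05],"delta_rot":[0,0,0],"fingers":0.1},
    {"dp":[0,0,0.05],"delta_rot":[0,0,0],"fingers":0.1},
    {"dp":[0,0,0.03],"delta_rot":[0,0,0],"fingers":0.1},
  ],
)

```text
clock: 10.75
position: [0.449, -0.1726, 0.2691]
ee_rot: [0.061, 0.725, 0.683, 0.065]
contact_force: [0.4, -0.4, -1.0]
width: 0.0228
gripper_force: 49.4
```

>>> servo_tool(
  moves=[
    {"dp":[0,0,0],"delta_rot":[0,0,0],"fingers":0.1},
    {"dp":[0,0,0],"delta_rot":[0,0,0],"fingers":0.1},
  ],
)

```text
clock: 10.95
position: [0.4494, -0.1728, 0.2707]
ee_rot: [0.062, 0.725, 0.683, 0.065]
contact_force: [-0.3, -0.6, -0.9]
width: 0.023
gripper_force: 49.4
```

```bash
python3 -c "
from h import *
over((.4843,-.173,.0702),.178,.016,1)"
```

```text
pos [ 0.4494 -0.1728  0.2707] clk 10.95 F [-0.3 -0.6 -0.9] dp/row [-0.0014 -0.0057  0.0925] tot m [-0.0003 -0.0011  0.0185] rot/row [0.023 0.006 0.018]
```

>>> servo_tool(
  moves=[
    {"dp":[0,-0.002,0.025],"delta_rot":[0,0,0],"fingers":0.1},
    {"dp":[0,-0.002,0.025],"delta_rot":[0,0,0],"fingers":0.1},
    {"dp":[0,-0.001,0.02],"delta_rot":[0,0,0],"fingers":0.1},
    {"dp":[0,0,0.015],"delta_rot":[0,0,0],"fingers":0.1},
    {"dp":[0,0,0.008],"delta_rot":[0,0,0],"fingers":0.1},
  ],
)

```text
clock: 11.45
position: [0.4515, -0.1726, 0.2518]
ee_rot: [0.062, 0.725, 0.683, 0.065]
contact_force: [-0.5, 0.4, -1.3]
width: 0.0225
gripper_force: 49.5
```

```bash
python3 - <<'E'
from h import *
over((.4843,-.173,.0702),.178,.016,1)
si,d,c=grab('side');cv2.imwrite('pics/s5.png',cv2.resize(si[140:260,330:450],(600,600),interpolation=2)[...,::-1])
E
```

```text
pos [ 0.4515 -0.1726  0.2518] clk 11.45 F [-0.5  0.4 -1.3] dp/row [-0.0017  0.0007 -0.0022] tot m [-0.0003  0.0001 -0.0004] rot/row [0.018 0.004 0.017]
```

View pics/s5.png

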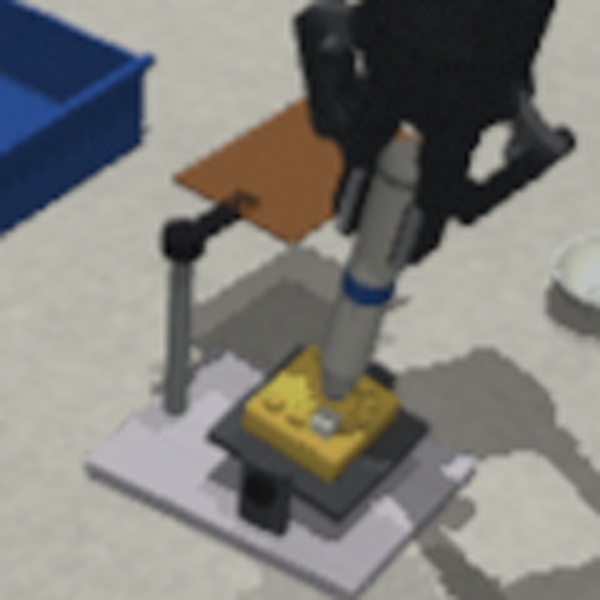

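The side view shows the lens at crop (338,393), just above the crown at (325,421), with a clear gap along the normal. I'll hold here for 3 s.

>>> servo_tool(
  moves=[
    {"dp":[0,0,0],"delta_rot":[0,0,0],"fingers":0.1},
    {"dp":[0,0,0],"delta_rot":[0,0,0],"fingers":0.1},
    {"dp":[0,0,0],"delta_rot":[0,0,0],"fingers":0.1},
    {"dp":[0,0,0],"delta_rot":[0,0,0],"fingers":0.1},
    {"dp":[0,0,0],"delta_rot":[0,0,0],"fingers":0.1},
  ],
)

```text
clock: 12.0
position: [0.4516, -0.1727, 0.2524]
ee_rot: [0.062, 0.725, 0.683, 0.065]
contact_force: [-0.6, 0.9, -0.7]
width: 0.0227
gripper_force: 49.5
```

>>> servo_tool(
  moves=[
    {"dp":[0,0,0],"delta_rot":[0,0,0],"fingers":0.1},
    {"dp":[0,0,0],"delta_rot":[0,0,0],"fingers":0.1},
    {"dp":[0,0,0],"delta_rot":[0,0,0],"fingers":0.1},
    {"dp":[0,0,0],"delta_rot":[0,0,0],"fingers":0.1},
    {"dp":[0,0,0],"delta_rot":[0,0,0],"fingers":0.1},
  ],
)

```text
clock: 12.5
position: [0.4516, -0.1727, 0.2523]
ee_rot: [0.062, 0.725, 0.683, 0.065]
contact_force: [0.4, -0.1, -0.8]
width: 0.023
gripper_force: 49.5
```

```bash
python3 - <<'E'
from h import *
over((.4843,-.173,.0702),.178,.016,1)
c=imaging.calibration('side');n=np.array([-.177,0,.984])
C=np.array([.4834,-.171,.0705]);print(proj(np.array([C,C+.016*n]),c))
s=readout.get_state();im,d,c=grab('wrist');Q=wcloud(d,c);im=im.astype(int);sat=im.max(2)-im.min(2)
W=rot(s).apply(Q.reshape(-1,3)).reshape(Q.shape)+s['position']
k=(sat<60)&(im.min(2)>120)&(abs(W[...,0]-.484)<.011)&(abs(W[...,1]+.173)<.011)&(W[...,2]>.062)&(W[...,2]<.078);v,u=np.nonzero(k)
if len(u): print(len(u),u.min(),u.max(),v.min(),v.max(),np.nanmean(Q[k],0).round(4),np.ptp(Q[k],0))
E
```

```text
pos [ 0.4516 -0.1727  0.2523] clk 12.5 F [ 0.4 -0.1 -0.8] dp/row [-0.0014 -0.0001 -0.0001] tot m [-0.0003 -0.     -0.    ] rot/row [0.023 0.007 0.018]
[[394.64340853 223.42562364]
 [396.14456781 218.83220589]]
74 312 326 228 233 [ 0.0033 -0.0008  0.1851] [0.00402745 0.01015633 0.00402088]
```

>>> servo_tool(
  moves=[
    {"dp":[0,0,0],"delta_rot":[0,0,0],"fingers":0.1},
    {"dp":[0,0,0],"delta_rot":[0,0,0],"fingers":0.1},
    {"dp":[0,0,0],"delta_rot":[0,0,0],"fingers":0.1},
    {"dp":[0,0,0],"delta_rot":[0,0,0],"fingers":0.1},
    {"dp":[0,0,0],"delta_rot":[0,0,0],"fingers":0.1},
  ],
)

```text
clock: 13.05
position: [0.4516, -0.1727, 0.2523]
ee_rot: [0.062, 0.725, 0.683, 0.065]
contact_force: [0.4, -0.8, -0.2]
width: 0.0232
gripper_force: 49.5
```

>>> servo_tool(
  moves=[
    {"dp":[0,0,0],"delta_rot":[0,0,0],"fingers":0.1},
    {"dp":[0,0,0],"delta_rot":[0,0,0],"fingers":0.1},
    {"dp":[0,0,0],"delta_rot":[0,0,0],"fingers":0.1},
    {"dp":[0,0,0],"delta_rot":[0,0,0],"fingers":0.1},
    {"dp":[0,0,0],"delta_rot":[0,0,0],"fingers":0.1},
  ],
)

```text
clock: 13.55
position: [0.4516, -0.1727, 0.2523]
ee_rot: [0.062, 0.725, 0.683, 0.065]
contact_force: [0.2, -0.4, -1.2]
width: 0.0229
gripper_force: 49.5
```

>>> servo_tool(
  moves=[
    {"dp":[0,0,0],"delta_rot":[0,0,0],"fingers":0.1},
    {"dp":[0,0,0],"delta_rot":[0,0,0],"fingers":0.1},
    {"dp":[0,0,0],"delta_rot":[0,0,0],"fingers":0.1},
    {"dp":[0,0,0],"delta_rot":[0,0,0],"fingers":0.1},
    {"dp":[0,0,0],"delta_rot":[0,0,0],"fingers":0.1},
  ],
)

```text
clock: 14.05
position: [0.4516, -0.1727, 0.2523]
ee_rot: [0.062, 0.725, 0.683, 0.065]
contact_force: [0.2, 0.0, -1.1]
width: 0.0227
gripper_force: 49.5
```

>>> servo_tool(
  moves=[
    {"dp":[0,0,0],"delta_rot":[0,0,0],"fingers":0.1},
    {"dp":[0,0,0],"delta_rot":[0,0,0],"fingers":0.1},
    {"dp":[0,0,0],"delta_rot":[0,0,0],"fingers":0.1},
    {"dp":[0,0,0],"delta_rot":[0,0,0],"fingers":0.1},
    {"dp":[0,0,0],"delta_rot":[0,0,0],"fingers":0.1},
  ],
)

```text
clock: 14.55
position: [0.4516, -0.1727, 0.2523]
ee_rot: [0.062, 0.725, 0.683, 0.065]
contact_force: [-0.0, 0.4, -0.8]
width: 0.0231
gripper_force: 49.5
```

Held for 3 s at 16 mm, and the visible strip of crown is centred on the tool axis to within 1–2 mm. I'll back off along the normal and bring the pen upright.

>>> servo_tool(
  moves=[
    {"dp":[0,0,-0.05],"delta_rot":[0,0,0],"fingers":0.1},
    {"dp":[0,0,-0.1],"delta_rot":[0,0,0],"fingers":0.1},
    {"dp":[0,0,-0.15],"delta_rot":[0,0,0],"fingers":0.1},
    {"dp":[0,0,-0.1],"delta_rot":[0,0,0],"fingers":0.1},
    {"dp":[0,0,0],"delta_rot":[0,0,0],"fingers":0.1},
  ],
)

```text
clock: 15.05
position: [0.4382, -0.1735, 0.3347]
ee_rot: [0.066, 0.724, 0.683, 0.066]
contact_force: [0.1, -0.7, -0.6]
width: 0.0229
gripper_force: 49.5
```

```bash
python3 -c "
from h import *
go((.4848,.1691,.330),down(1.511),1)"
```

```text
pos [ 0.4382 -0.1735  0.3347] clk 15.05 F [ 0.1 -0.7 -0.6] dp/row [1.7235 0.1237 0.0577] tot m [0.3447 0.0247 0.0115] rot/row [ 1.867 -0.06   0.008]
```

>>> servo_tool(
  moves=[
    {"dp":[0,0,0],"delta_rot":[0.46,-0.02,0],"fingers":0.1},
    {"dp":[0,0,0],"delta_rot":[0.46,-0.02,0],"fingers":0.1},
    {"dp":[0,0,0],"delta_rot":[0.46,-0.02,0],"fingers":0.1},
    {"dp":[0,0,0],"delta_rot":[0.48,0,0],"fingers":0.1},
    {"dp":[0.1,0.008,0],"delta_rot":[0,0,0],"fingers":0.1},
  ],
)

```text
clock: 15.55
position: [0.4409, -0.1541, 0.3297]
ee_rot: [-0.004, 0.728, 0.685, -0.002]
contact_force: [0.3, -0.1, -1.7]
width: 0.0231
gripper_force: 49.5
```

>>> servo_tool(
  moves=[
    {"dp":[0.2,0.015,0],"delta_rot":[0,0,0],"fingers":0.1},
    {"dp":[0.2,0.015,0],"delta_rot":[0,0,0],"fingers":0.1},
    {"dp":[0.2,0.015,0],"delta_rot":[0,0,0],"fingers":0.1},
    {"dp":[0.2,0.015,0],"delta_rot":[0,0,0],"fingers":0.1},
    {"dp":[0.2,0.015,0],"delta_rot":[0,0,0],"fingers":0.1},
  ],
)

```text
clock: 16.05
position: [0.4665, 0.0476, 0.3308]
ee_rot: [-0.004, 0.728, 0.686, -0.001]
contact_force: [0.2, -0.9, -0.5]
width: 0.0226
gripper_force: 49.5
```

>>> servo_tool(
  moves=[
    {"dp":[0.2,0.015,0],"delta_rot":[0,0,0],"fingers":0.1},
    {"dp":[0.2,0.015,0],"delta_rot":[0,0,0],"fingers":0.1},
    {"dp":[0.15,0.01,0],"delta_rot":[0,0,0],"fingers":0.1},
    {"dp":[0.07,0.006,0],"delta_rot":[0,0,0],"fingers":0.1},
    {"dp":[0,0,0],"delta_rot":[0,0,0],"fingers":0.1},
  ],
)

```text
clock: 16.55
position: [0.4831, 0.1705, 0.3312]
ee_rot: [-0.004, 0.727, 0.687, -0.001]
contact_force: [-0.2, -0.5, -0.4]
width: 0.0228
gripper_force: 49.4
```

```bash
python3 -c "
from h import *
go((.4848,.1691,.240),down(1.511),1)"
```

```text
pos [0.4831 0.1705 0.3312] clk 16.55 F [-0.2 -0.5 -0.4] dp/row [-0.0081  0.012   0.4558] tot m [-0.0016  0.0024  0.0912] rot/row [-0.073 -0.035  0.037]
```

>>> servo_tool(
  moves=[
    {"dp":[-0.004,0.006,0.08],"delta_rot":[-0.04,-0.02,0.04],"fingers":0.1},
    {"dp":[-0.004,0.006,0.1],"delta_rot":[-0.03,-0.02,0],"fingers":0.1},
    {"dp":[0,0,0.1],"delta_rot":[0,0,0],"fingers":0.1},
    {"dp":[0,0,0.08],"delta_rot":[0,0,0],"fingers":0.1},
    {"dp":[0,0,0.02],"delta_rot":[0,0,0],"fingers":0.1},
  ],
)

```text
clock: 17.05
position: [0.4841, 0.1657, 0.254]
ee_rot: [-0.0, 0.73, 0.684, -0.002]
contact_force: [0.1, -0.7, -0.7]
width: 0.0226
gripper_force: 49.4
```

```bash
python3 -c "
from h import *
go((.4848,.1691,.187),down(1.511),1)"
```

```text
pos [0.4841 0.1657 0.254 ] clk 17.05 F [ 0.1 -0.7 -0.7] dp/row [0.0182 0.0033 0.335 ] tot m [0.0036 0.0007 0.067 ] rot/row [-0.034  0.025 -0.046]
```

>>> servo_tool(
  moves=[
    {"dp":[0.01,0,0],"delta_rot":[0,0,0],"fingers":0.1},
    {"dp":[0,0,0],"delta_rot":[0,0,0],"fingers":0.1},
    {"dp":[0,0,0],"delta_rot":[0,0,0],"fingers":0.1},
  ],
)

```text
clock: 17.35
position: [0.4862, 0.1694, 0.2571]
ee_rot: [0.001, 0.729, 0.684, 0.001]
contact_force: [0.3, -0.0, -0.2]
width: 0.0231
gripper_force: 49.4
```

```bash
python3 -c "
from h import *
go((.4848,.1691,.187),down(1.511),1)"
```

```text
pos [0.4862 0.1694 0.2571] clk 17.35 F [ 0.3 -0.  -0.2] dp/row [-0.0021 -0.0079  0.3505] tot m [-0.0004 -0.0016  0.0701] rot/row [ 0.03  -0.001 -0.033]
```

>>> servo_tool(
  moves=[
    {"dp":[-0.001,-0.007,0.03],"delta_rot":[0.03,0,0],"fingers":0.1},
    {"dp":[-0.001,0,0.05],"delta_rot":[0,0,0],"fingers":0.1},
    {"dp":[0,0,0.05],"delta_rot":[0,0,0],"fingers":0.1},
    {"dp":[0,0,0.05],"delta_rot":[0,0,0],"fingers":0.1},
    {"dp":[0,0,0.04],"delta_rot":[0,0,0],"fingers":0.1},
  ],
)

```text
clock: 17.85
position: [0.4836, 0.1692, 0.2107]
ee_rot: [-0.001, 0.729, 0.685, -0.001]
contact_force: [-0.5, -0.3, -2.0]
width: 0.0231
gripper_force: 49.4
```

>>> servo_tool(
  moves=[
    {"dp":[0,0,0.04],"delta_rot":[0,0,0],"fingers":0.1},
    {"dp":[0,0,0.03],"delta_rot":[0,0,0],"fingers":0.1},
    {"dp":[0,0,0.03],"delta_rot":[0,0,0],"fingers":0.1},
    {"dp":[0,0,0.015],"delta_rot":[0,0,0],"fingers":0.1},
    {"dp":[0,0,0.0],"delta_rot":[0,0,0],"fingers":0.1},
  ],
)

```text
clock: 18.35
position: [0.4839, 0.1692, 0.1887]
ee_rot: [-0.001, 0.729, 0.685, -0.001]
contact_force: [-0.5, 0.0, -1.4]
width: 0.0228
gripper_force: 49.4
```

```bash
python3 -c "
from h import *
go((.4848,.1691,.187),down(1.511),1);s=readout.get_state();print(s['contact_force'],s['moment'])"
```

```text
pos [0.4839 0.1692 0.1887] clk 18.35 F [-0.5  0.  -1.4] dp/row [-0.0003  0.0047  0.0086] tot m [-0.0001  0.0009  0.0017] rot/row [-0.027  0.004 -0.03 ]
[-0.51913205  0.02873881 -1.43067397] [0.02540828 0.03472768 0.00470569]
```

Free of contact and about 2 mm above home. I'll press down gently until it is seated.

>>> servo_tool(
  moves=[
    {"dp":[0,0,0.005],"delta_rot":[0,0,0],"fingers":0.1},
    {"dp":[0,0,0.005],"delta_rot":[0,0,0],"fingers":0.1},
    {"dp":[0,0,0],"delta_rot":[0,0,0],"fingers":0.1},
  ],
)

```text
clock: 18.65
position: [0.4841, 0.1693, 0.1873]
ee_rot: [-0.001, 0.729, 0.685, -0.001]
contact_force: [0.6, 0.5, -0.5]
width: 0.0226
gripper_force: 49.4
```

>>> servo_tool(
  moves=[
    {"dp":[0,0,0.003],"delta_rot":[0,0,0],"fingers":0.1},
    {"dp":[0,0,0],"delta_rot":[0,0,0],"fingers":0.1},
  ],
)

```text
clock: 18.85
position: [0.4842, 0.1693, 0.1869]
ee_rot: [-0.0, 0.729, 0.685, -0.0]
contact_force: [-1.6, -0.5, 1.1]
width: 0.0231
gripper_force: 49.8
```

Contact now shows (force up to +1.1 N) at the grasp height, so the pen is seated. Releasing, then straight up.

>>> servo_tool(
  moves=[
    {"dp":[0,0,0.003],"delta_rot":[0,0,0],"fingers":0.1},
    {"dp":[0,0,0],"delta_rot":[0,0,0],"fingers":0.35},
    {"dp":[0,0,0],"delta_rot":[0,0,0],"fingers":0.6},
    {"dp":[0,0,0],"delta_rot":[0,0,0],"fingers":1},
    {"dp":[0,0,0],"delta_rot":[0,0,0],"fingers":1},
  ],
)

```text
clock: 19.35
position: [0.484, 0.1692, 0.1857]
ee_rot: [-0.001, 0.729, 0.685, -0.001]
contact_force: [0.5, 0.6, -0.4]
width: 0.0721
gripper_force: 0.0
```

>>> servo_tool(
  moves=[
    {"dp":[0,0,0],"delta_rot":[0,0,0],"fingers":1},
    {"dp":[0,0,-0.1],"delta_rot":[0,0,0],"fingers":1},
    {"dp":[0,0,-0.2],"delta_rot":[0,0,0],"fingers":1},
    {"dp":[0,0,-0.2],"delta_rot":[0,0,0],"fingers":1},
    {"dp":[0,0,-0.15],"delta_rot":[0,0,0],"fingers":1},
  ],
)

```text
clock: 19.85
position: [0.4847, 0.1694, 0.3183]
ee_rot: [-0.0, 0.729, 0.685, 0.0]
contact_force: [0.7, -0.1, 0.4]
width: 0.0854
gripper_force: 0.0
```

>>> servo_tool(
  moves=[
    {"dp":[0,0,0],"delta_rot":[0,0,0],"fingers":1},
    {"dp":[0,0,0],"delta_rot":[0,0,0],"fingers":1},
    {"dp":[0,0,0],"delta_rot":[0,0,0],"fingers":1},
  ],
)

```text
clock: 20.15
position: [0.4836, 0.1691, 0.3146]
ee_rot: [-0.001, 0.729, 0.685, -0.002]
contact_force: [-0.4, 0.2, -0.7]
width: 0.0853
gripper_force: 0.0
```

```bash
python3 - <<'E'
from h import *
s=readout.get_state();im,d,c=grab('wrist');Q=wcloud(d,c);W=rot(s).apply(Q.reshape(-1,3)).reshape(Q.shape)+s['position']
t=(abs(W[...,0]-.484)<.03)&(abs(W[...,1]-.169)<.03)&(W[...,2]>.162)&(W[...,2]<.19)
print(s['position'],s['contact_force'],'tail',t.sum(),cv2.minEnclosingCircle(W[t][:,:2].astype(np.float32)*1000),np.percentile(W[t][:,2],[5,50,95]).round(4))
im,d,c=grab('top');W=cloud(d,c)
m=(W[...,0]>.35)&(W[...,0]<.67)&(W[...,1]>-.36)&(W[...,1]<-.05)&(W[...,2]>.112)&(W[...,2]<.13)
print('shield',cv2.minAreaRect(W[m][:,:2].astype(np.float32)*1000))
E
```

```text
[0.48355077 0.16908337 0.31456256] [-0.38326292  0.17825613 -0.66313089] tail 985 ((483.59466552734375, 168.14013671875), 12.003491401672363) [0.1632 0.168  0.1696]
shield ((570.4279174804688, -263.1512145996094), (161.27578735351562, 80.87635040283203), 81.05952453613281)
```

The pen is upright with its tail at 168 mm, the shield hasn't moved, and the gripper is clear. Handing in.

```bash
python3 -c "
from rig import manip
print(manip.sign_off())"
```

```text
the job is handed in; nothing more can be done
None
```

I handed the job in at about 20 s: the shield is aside at about 1.4 rad, the lens was held over the crown for about 3 s at 16 mm, and the pen is back upright and fully home in the grey charger; the sign-off returned no verdict.

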